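# Set the waffle iron's dial and start it

## Task

Preheat the waffle iron: with a fingertip on the edge of its knurled thermostat dial, and without gripping the dial, turn it clockwise until its pointer line has clicked into place at the long mark, and take your finger off. Then press the round start button fully down and let it come up again. Leave the iron and the things around it standing where they are.

Things in the scene. Friction and masses are not known exactly. Their poses are not given: they have to be found in the camera images.
- waffle_iron: closed waffle iron, steel lid on a black base, loose on the worktop on four rubber feet, 2.6 kg, 222 mm deep (x), 206 mm wide (y), highest part the dial at 109 mm; a black loop handle on its front reaches to x = -148 mm. The lid stays shut. Origin: centre of the underside, on the worktop; x to its back (hinge), y to its left, z up
- dial_top (a point): centre of the flat level top of the thermostat dial, on its vertical axis, 109 mm above the worktop, at x = -66, y = -35 mm of the iron. The dial is a round aluminium knob 54 mm across with a knurled rim, 16 mm high above the panel, with a black pointer line from its middle to its edge. It turns in place only
- dial_pointer (a point): outer end of the pointer line, on the top of the dial 26 mm from its axis
- long_mark (a point): middle of the long mark, 39 mm from the dial's axis on the flat black control panel (93 mm above the worktop, on the front 90 mm of the lid). White marks lie round the dial: a dot (off) at the iron's left (+y), then a tick every 30 degrees clockwise to its right; the third, straight to the iron's back (+x), is the long mark: 15 mm long, the others 5 mm
- dial (a joint): angle of the dial in rad: 0 with the pointer at the dot (off), growing clockwise seen from above; it clicks in every 0.5236 rad (30 degrees), stops just past 0 and 3.142; the long mark is at 1.571. It starts in the click 0, 0.524 or 1.047. Leaving a click takes about 0.04 N m: some 10 N down on its top near the edge, finger friction about 0.5. Let go half-way between clicks it may hang there
- button_top (a point): centre of the top of the start button, a round steel push button 22 mm across in a flat dark collar on the panel, at x = -66, y = 52 mm of the iron; its top is 6.5 mm above the panel when up
- start_button (a joint): travel of the start button in m: 0 up, 0.004 fully down; springs back. 1.6 N start it, 4.8 N hold it down
- jar: screw-lid jar, 60 mm across and 86 mm high, to the left of the iron; origin at the centre of its base
- oil: corked oil bottle, 62 mm across and 149 mm high, standing behind the iron; origin at the centre of its base
- tin: short closed food tin, 75 mm across and 58 mm high, to the left of the iron, nearer the robot than the jar; origin at the centre of its base

How it is judged (in metres and radians):
On the way, in this order (a step that is already met when the one before it is completed fails the run):
1. the dial has clicked in at the long mark and no finger is on the iron (value of joint dial between 1.47 and 1.67 rad and contact force between the fingers and waffle_iron below 0.2 N), for 0.2 s.
2. the start button is pressed down, the dial still at the long mark (value of joint start_button above 0.0032 m and value of joint dial between 1.47 and 1.67 rad), for 0.05 s.
At the end, for the whole second after the job is handed in: the dial rests in the click at the long mark (within 0.1 rad), the start button has been pressed after that and is up again, the iron stands level within 20 mm of where it stood, and jar, oil bottle and tin are within 20 mm of where they were (value of joint dial between 1.47 and 1.67 rad and value of joint start_button below 0.001 m and distance of each of waffle_iron, jar, oil, tin from where it was at the start of the episode below 0.02 m and angle between waffle_iron's own z axis and vertical below 0.03 rad and linear speed of waffle_iron below 0.01 m/s); the robot touches nothing.
It fails at once if the dial is gripped across its middle between the fingers (horizontal distance between the grasp point and dial_top below 0.01 m and contact force between the fingers and waffle_iron above 0.5 N).
It fails at once if the start button is pressed while the dial is not at the long mark (value of joint start_button above 0.0032 m and (value of joint dial below 1.4 rad or value of joint dial above 1.74 rad)).
It fails at once if the iron is lifted, tipped or shoved (height (world z) of waffle_iron above 0.01 m or angle between waffle_iron's own z axis and vertical above 0.1 rad or distance of waffle_iron from where it was at the start of the episode above 0.03 m).
It fails at once if a thing beside the iron is shoved or lifted (distance of any of jar, oil, tin from where it was at the start of the episode above 0.03 m).
It also fails if it takes over 54 s, if anything falls off the work surface, if the arm or the gripper's body presses on something with over 40 N, if the wrist force passes 120 N, or if a joint passes its speed limit or range.

## Robot

A 6-joint arm with a two-finger parallel gripper is mounted at the origin on a cart in front of the work surface, level with it; the furniture and walls round the work are solid. World frame = base frame: x ahead of the robot, y to its left, z up, the work surface at z = 0. Lengths are in mm, angles in rad, forces in N, time in s.
With the tool pointing down it reaches from about 300 to 1000 mm from the base axis. Payload 5.1 kg.
Tool frame: the origin (TCP) lies at the very end of the fingers, on their centre line; the grasp point (between the pads) lies 19 mm behind it (env.tcp_to_grasp is the distance from the TCP to the grasp point, in mm); y points along the fingers, z is the direction in which the jaws open and shut, and the axes are right-handed (so a half turn about y gives the same grasp; the last joint's range is limited). The gripper opens to 95 mm and grips with 3 to 60 N. Pads are 20 mm wide; open, the fingers measure 119 mm over their backs; the gripper's body (75 mm by 180 mm) begins 59 mm behind the grasp point.
Start: joints at [-0.083, 0.124, 1.65, -0, 1.367, -0.083], TCP at [649.988, -0.028, 214.656] pointing down, gripper open.
Joint ranges: [-2.61, 2.61], [-1.02, 2.33], [0.03, 2.71], [-1.35, 4.49], [0.32, 2.68], [-2.91, 2.91]. Speed limits (rad/s): [2.57, 2.57, 3.14, 3.14, 3.14, 3.14].

## Interface

Orientations are given as a unit quaternion [x, y, z, w].
In Python, from station import env gives the robot as it stands.
- The arm moves only by the tool play_rows, never from a script. Its argument "motion" is a list of rows, each a list of 3 entries, a list of its own where there are three numbers: the closure, from 0 (fully open) to 1 (shut), then the shift along the tool's x, y, z normalised to -1 to 1, where 1 is 0.5 m, then the turn about the tool's y normalised to -1 to 1, where 1 is 45 degrees. In form: [[grip, [tx, ty, tz], turn], ...]. A call has 1 to 12 rows; each row is the pose to reach, as a shift and turn from the pose commanded when the call began, along the tool's axes at that moment; what a row does not reach only later rows make up. A row lasts 1/12 s, in which the tool goes at most 41.7 mm and 7.16 degrees, less where a joint would pass 70% of its speed; a pose out of reach is approached as far as the arm can. A call with a number of a shift or a turn outside -1 to 1 is refused whole. A call with a gripper value outside its range is refused whole. The fingers move at their own pace and stop on an object; "grip_force" is the grip in N (left out, the last holds). Time passes only in rows, so rows that repeat a pose let the fingers close. It gives the time, the measured TCP pose, the force and the opening at its end, in the units of the state.
- env.state(): the state, without advancing time (a new reading comes with each control period).
- env.grab_frame(name): name is "scene" or "side" or "wrist"; returns a dict with "pixels" (480x640x3 uint8, blue, green, red), "depth" (480x640 float32, mm along the optical axis (not along the pixel's ray), 0 where there is no reading), "intrinsics" (3x3 intrinsics, pixels), "k1" (the pictures are not rectified: a ray, as slopes to the right and down, at radius r is drawn at 1 + k1 r^2 times it, then the intrinsics apply), "rvec" (rotation vector, rad) and "tvec" (3), from world to camera coordinates, as OpenCV has them. Camera axes: x right, y down, z forward; pixel columns grow to the right and rows downward; lengths in mm; the calibration is good to about 2 mm. A picture is of the moment at which its call begins.
- env.sign_off(): hands the job in, once; it reports no verdict.
The state is a dict: "time": time; "joint_pos": joint angles; "qd": joint speeds; "effort": joint torques, N m; "eef_pos": TCP position; "tcp_rot": TCP orientation; "ft_force": force on the tool from outside, world axes, zero at the start; "moment": the same for the moment, N m; "grip_width": finger opening in mm.
Only numpy, scipy, OpenCV 4.12 (cv2) and the standard library are available. Lean on these libraries where they do the work, as an engineer would, in place of code of your own. Each camera call takes 0.05 s, during which the arm holds its last target. There are 200 camera calls.

## Working session

There is one attempt and no reset: what is moved stays moved. The work goes in short steps, Python scripts to look and compute and a tool call to move; the robot and the scene stay as the last step left them, time stands still between calls to the robot, and variables do not carry over. Pictures are saved under pics/ and viewed, about 8 in all and at most 12, crops included, and the job is handed in when it is done.

Besides the shell and the picture viewer there is one more tool, called after "Emit:" by a JSON object that holds its "op" and its "data", one argument or row to a line. play_rows: Moves the arm, as the interface text tells. Scaled input: -1 to 1 covers 0.5 m each way for a shift and 45 degrees each way for a turn. Its arguments: {"type":"object","properties":{"motion":{"type":"array","items":{"type":"array"}},"grip_force":{"type":"number"}},"required":["motion"]}

```bash
mkdir -p pics
cat > h.py <<'E'
import numpy as np,cv2
from station import env
def grab(n,save=None):
    f=env.grab_frame(n)
    if save: cv2.imwrite('pics/'+save,f['pixels'])
    return f
def cam(f):
    R=cv2.Rodrigues(np.array(f['rvec'],float))[0];t=np.array(f['tvec'],float).ravel();return R,t
def dist(f): return np.array([f['k1'],0,0,0,0],float)
def ray(f,uv,z):
    uv=np.array(uv,float).reshape(-1,1,2)
    n=cv2.undistortPoints(uv,np.array(f['intrinsics'],float),dist(f)).reshape(-1,2)
    R,t=cam(f);c=-R.T@t;d=np.c_[n,np.ones(len(n))]@R
    return c+d*((z-c[2])/d[:,2])[:,None]
def proj(f,P):
    return cv2.projectPoints(np.array(P,float).reshape(-1,1,3),np.array(f['rvec'],float),np.array(f['tvec'],float),np.array(f['intrinsics'],float),dist(f))[0].reshape(-1,2)
E
python3 - <<'E'
from h import *
s=env.state();print(s)
a=grab('scene','scene0.png')
b=grab('wrist','wrist0.png')
for f in(a,b):
    R,t=cam(f);print(-R.T@t,R[2],f['k1'])
E
```

```text
{'time': 0.0, 'joint_pos': array([-8.26147555e-02,  1.24474973e-01,  1.65170879e+00, -1.59430226e-05,
        1.36749490e+00, -8.25782535e-02]), 'qd': array([ 2.27804698e-03,  3.88629720e-04, -1.03446123e-03, -6.91149065e-05,
        6.86161916e-05,  1.12337842e-03]), 'effort': array([-6.25927078e-04, -4.17603564e+01, -3.59935069e+01,  7.73367751e-02,
        4.92534391e-02, -1.75303944e-04]), 'eef_pos': array([6.49339891e+02, 1.14227350e-02, 2.13385995e+02]), 'tcp_rot': array([-0.50047232,  0.50056723, -0.49944886,  0.4995105 ]), 'ft_force': array([-0.16594182, -0.33639628,  0.45589164]), 'moment': array([ 0.03243439, -0.00107393,  0.0239959 ]), 'grip_width': 94.99529525882325}
[ 148.38957296 -174.88474023  518.06685215] [ 0.46031414  0.7400223  -0.49038545] -0.0061561793030325595
[649.38739369  73.46900545 384.1742564 ] [-0.00208821 -0.25914142 -0.96583713] -0.10844896473929609
```

View pics/scene0.png

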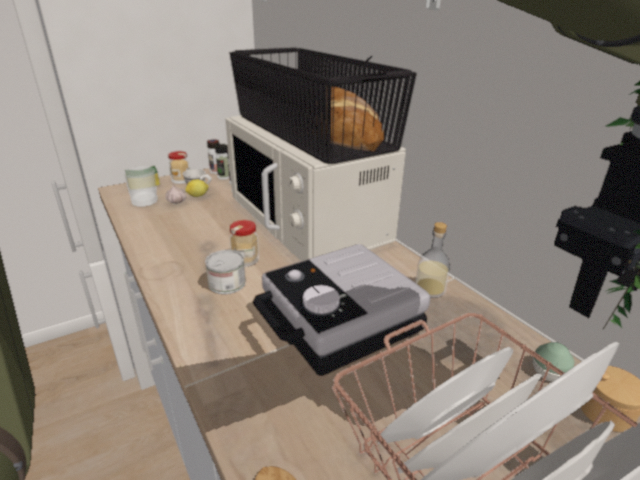

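View pics/wrist0.png

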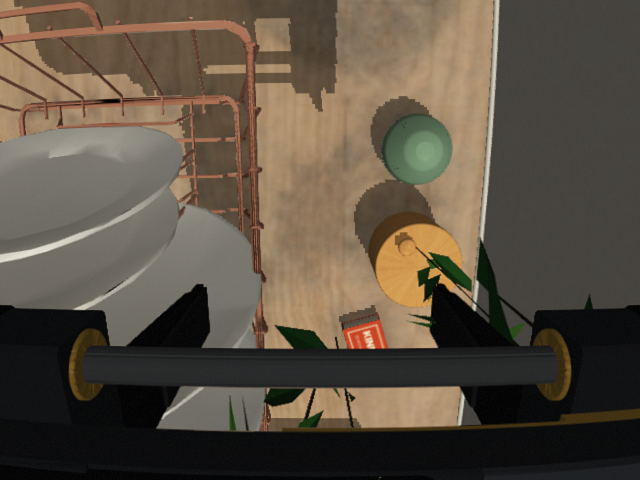

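The scene view shows the iron with the dial near (321,299) and the button near (295,275). The tin is at (226,272), the jar at (243,243) and the oil at (433,265). The wrist view shows only the dish rack and plates.

Run:
```python
from h import *
f=grab('scene');im=f['pixels']
cv2.imwrite('pics/crop1.png',cv2.resize(im[230:380,180:460],None,fx=2.85,fy=2.85,interpolation=cv2.INTER_CUBIC))
g=grab('side','side0.png')
d=ray(f,[[321,299]],109)[0];b=ray(f,[[295,275]],99.5)[0]
print(d,b,np.linalg.norm((d-b)[:2]))
y=(b-d)[:2]/np.linalg.norm((b-d)[:2]);x=np.array([y[1],-y[0]]);print('yaw',np.degrees(np.arctan2(x[1],x[0])),'org',d[:2]+66*x+35*y)
for n,p,z in(('tin',[226,258],58),('jar',[243,228],86),('oil',[439,227],149)):print(n,ray(f,[p],z))
R,t=cam(g);print(-R.T@t,R[2])
```

```text
[437.25536744 283.80688691 109.        ] [441.05748561 374.06869358  99.5       ] 90.34184991942335
yaw -2.4120569185865084 org [504.66989772 315.99820729]
tin [[381.12694212 550.34011547  58.        ]]
jar [[440.90015489 601.42781473  86.        ]]
oil [[707.34271956 313.48473387 149.        ]]
[ 480.97890145 -441.18495236  642.13233682] [ 0.06610446  0.85282224 -0.51800042]
```

View pics/crop1.png

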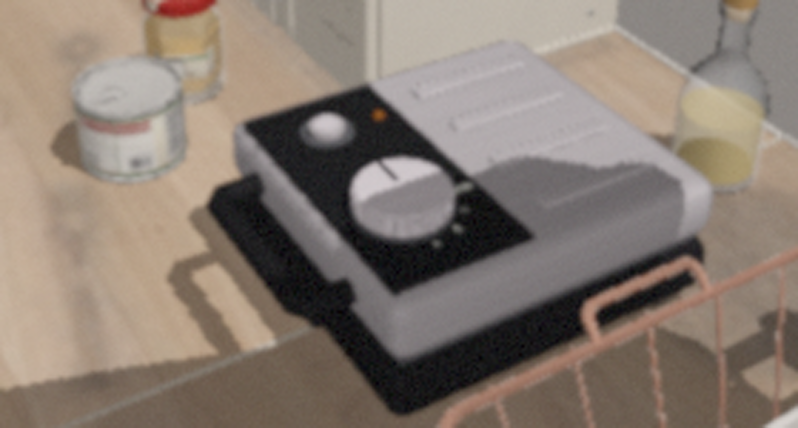

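Emit:
{"op": "play_rows", "data": {
  "motion": [
    [1,[0,-0.08,0],0],
    [1,[0,-0.14,0],0],
    [1,[-0.38,-0.14,-0.424],0],
    [1,[-0.38,-0.14,-0.424],0],
    [1,[-0.38,-0.14,-0.424],0],
    [1,[-0.38,-0.14,-0.424],0],
    [1,[-0.38,-0.14,-0.424],0],
    [1,[-0.38,-0.14,-0.424],0],
    [1,[-0.38,-0.14,-0.424],0],
    [1,[-0.38,-0.14,-0.424],0],
    [1,[-0.38,-0.14,-0.424],0],
    [1,[-0.38,-0.14,-0.424],0]
  ],
  "grip_force": 20
}}

```text
time: 1.2
eef_pos: [438.1, 189.9, 284.7]
tcp_rot: [-0.5, 0.5, -0.5, 0.5]
ft_force: [-0.1, -1.4, -0.3]
grip_width: 20.4
```

Run:
```python
from h import *
s=env.state();print(s['time'],s['eef_pos'],s['tcp_rot'],s['ft_force'],s['grip_width'])
f=grab('wrist','wrist1.png')
print(proj(f,[[437,284,109],[441,374,99.5]]))
```

```text
1.2 [438.11612689 189.88140932 284.70343965] [-0.50004489  0.49970998 -0.50010143  0.50014357] [-0.12845575 -1.36442712 -0.33360306] 20.41389848853575
[[318.49107614 105.25463618]
 [323.76605463 -13.7700704 ]]
```

View pics/wrist1.png

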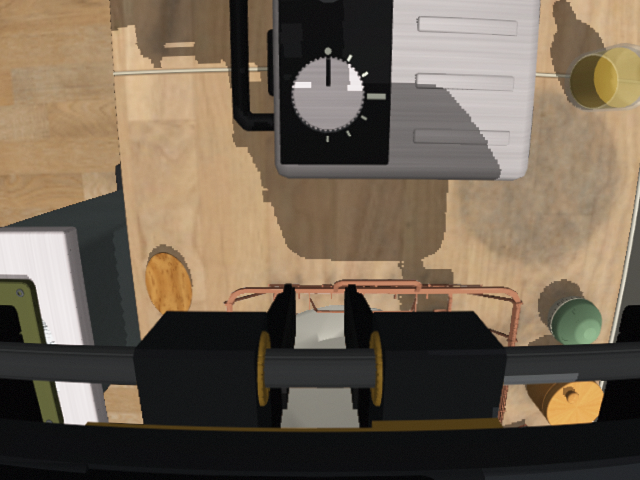

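The wrist view shows the dial centred near (328,93), with its pointer at the dot (angle 0), so it needs 90°. The long mark is at (376,97). Next I'll refine the dial centre.

```bash
cat >> h.py <<'E'
def dial(f,c,r=34,z=109):
    "fit circle to dial top by nonblack pixels of aluminium against black panel"
    x0,y0=int(c[0]),int(c[1]);g=cv2.cvtColor(f['pixels'],cv2.COLOR_BGR2GRAY)
    m=((g>60).astype(np.uint8));mask=np.zeros_like(m);cv2.circle(mask,(x0,y0),r+8,1,-1);m*=mask
    m=cv2.morphologyEx(m,cv2.MORPH_OPEN,np.ones((9,9)))
    cs=cv2.findContours(m,cv2.RETR_EXTERNAL,cv2.CHAIN_APPROX_NONE)[0];k=cv2.convexHull(max(cs,key=cv2.contourArea))
    return cv2.minEnclosingCircle(k)
E
python3 - <<'E'
from h import *
f=grab('wrist')
c,r=dial(f,(328,93));print(c,r,ray(f,[c],109))
d=f['depth'];print(d[85:100:5,310:350:10])
print('dot',ray(f,[[328,50]],93),'long',ray(f,[[376,97]],93),'bot tick',ray(f,[[328,138]],93))
# scene
f=grab('scene');R,t=cam(f)
for z in(109,):
  print(ray(f,[[180+402/2.85,230+187/2.85],[180+325/2.85,230+122/2.85]],z))
print(proj(f,[[445,295,109]]))
E
```

```text
(327.1965026855469, 93.21768188476562) 37.49400329589844 [[444.05971779 292.6282563  109.        ]]
[[324.5089  324.75415 324.38986 323.40112]
 [325.15482 325.65533 324.74323 326.6208 ]
 [326.41577 324.7768  326.6697  325.9857 ]]
dot [[444.89323404 327.31071749  93.        ]] long [[483.63569154 291.23851993  93.        ]] bot tick [[445.0845768 258.5653215  93.       ]]
[[441.85138625 291.12080823 109.        ]
 [436.16610091 368.17807565 109.        ]]
[[321.46817406 293.71009838]]
```

Emit:
{"op": "play_rows", "data": {
  "motion": [
    [1,[-0.1,0,0],0],
    [1,[-0.1,0,0],0],
    [1,[-0.1,0,0],0],
    [1,[-0.1,0,0],0],
    [1,[-0.1,0,0],0],
    [1,[-0.1,0,0],0]
  ]
}}

```text
time: 1.85
eef_pos: [438.2, 239.1, 284.6]
tcp_rot: [0.5, -0.5, 0.5, -0.5]
ft_force: [-0.1, -0.0, 0.6]
grip_width: 0.4
```

Run:
```python
from h import *
s=env.state();print(s['time'],s['eef_pos'],s['ft_force'],s['grip_width'])
f=grab('wrist','wrist2.png')
print(proj(f,[[437,284,109],[441,374,99.5]]))
```

```text
1.85 [438.23296282 239.06207126 284.5724049 ] [-5.77873209e-02 -4.96813665e-04  5.81429896e-01] 0.3971057783220405
[[318.4071896  169.18206145]
 [323.39126563  52.20311365]]
```

View pics/wrist2.png

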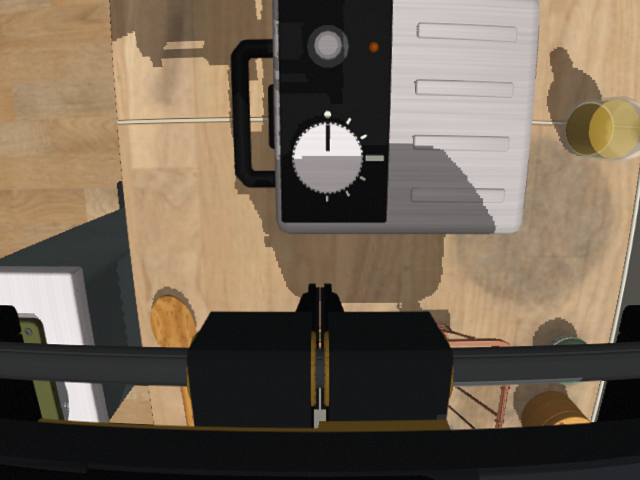

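The wrist view shows the dial at (328,157), pointer at the dot, and the button at (328,44). The fingers are shut.

Run:
```python
from h import *
f=grab('wrist')
c,r=dial(f,(328,157));print(c,r,ray(f,[c],109),'button',ray(f,[[328,44]],99.5),'dot/180',ray(f,[[327.5,114],[327.5,198.5]],93),'long',ray(f,[[374,158]],93))
```

```text
(327.4105529785156, 157.48390197753906) 35.98794937133789 [[444.11251569 293.26742286 109.        ]] button [[444.56057626 380.26371499  99.5       ]] dot/180 [[444.38613879 327.29097762  93.        ]
 [444.56912049 258.20802255  93.        ]] long [[482.95087021 292.02693323  93.        ]]
```

Emit:
{"op": "play_rows", "data": {
  "motion": [
    [1,[-0.0778,0.04,0.0402],-0.2],
    [1,[-0.0778,0.1,0.0402],-0.4],
    [1,[-0.0778,0.16,0.0402],-0.6],
    [1,[-0.0778,0.22,0.0402],-0.8],
    [1,[-0.0778,0.26,0.0402],-1],
    [1,[-0.0778,0.29,0.0402],-1],
    [1,[-0.0778,0.31,0.0402],-1],
    [1,[-0.0778,0.32,0.0402],-1],
    [1,[-0.0778,0.32,0.0402],-1],
    [1,[-0.0778,0.32,0.0402],-1]
  ]
}}

```text
time: 2.78
eef_pos: [458.4, 278.8, 125.2]
tcp_rot: [-0.653, 0.271, -0.271, 0.653]
ft_force: [0.2, -0.7, -0.1]
grip_width: 0.5
```

Emit:
{"op": "play_rows", "data": {
  "motion": [
    [1,[0,0.01,0],0],
    [1,[0,0.016,0],0],
    [1,[0,0.02,0],0],
    [1,[0,0.022,0],0],
    [1,[0,0.024,0],0],
    [1,[0,0.024,0],0],
    [1,[0,0.024,0],0]
  ]
}}

```text
time: 3.37
eef_pos: [458.1, 278.9, 112.7]
tcp_rot: [-0.653, 0.271, -0.271, 0.653]
ft_force: [0.2, 0.3, -0.1]
grip_width: 0.4
```

Run:
```python
from h import *
s=env.state();print(s['time'],s['eef_pos'],s['tcp_rot'],s['ft_force'],s['grip_width'])
f=grab('wrist','wrist3.png')
```

```text
3.3667 [458.10809108 278.89381246 112.70066696] [-0.65327257  0.27059041 -0.27060617  0.65329019] [ 0.18888686  0.30642887 -0.07164462] 0.3919870712216013
```

View pics/wrist3.png

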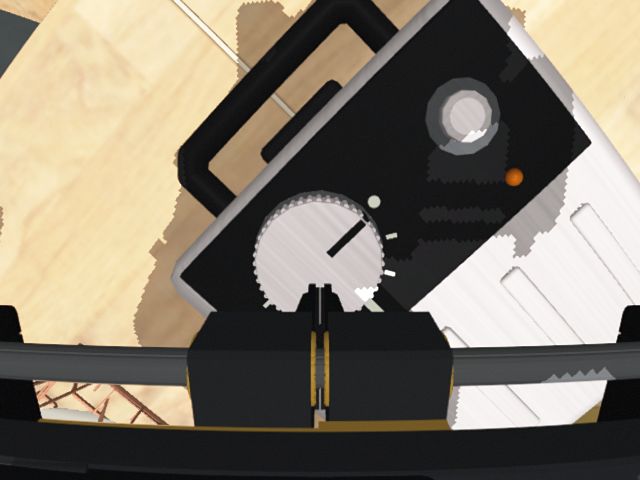

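The finger is just above the dial's edge, opposite the handle corner. The pointer is still at the dot. Now press gently.

Emit:
{"op": "play_rows", "data": {
  "motion": [
    [1,[0,0.004,0],0],
    [1,[0,0.006,0],0],
    [1,[0,0.008,0],0],
    [1,[0,0.008,0],0],
    [1,[0,0.008,0],0]
  ]
}}

```text
time: 3.83
eef_pos: [458.2, 278.9, 109.2]
tcp_rot: [-0.653, 0.271, -0.271, 0.653]
ft_force: [-2.2, -0.5, 4.1]
grip_width: 0.3
```

Emit:
{"op": "play_rows", "data": {
  "motion": [
    [1,[0,0.001,0],0],
    [1,[0,0.002,0],0],
    [1,[0,0.002,0],0],
    [1,[0,0.002,0],0]
  ]
}}

```text
time: 4.17
eef_pos: [458.3, 279.0, 109.1]
tcp_rot: [-0.653, 0.271, -0.271, 0.653]
ft_force: [-4.0, -2.1, 9.3]
grip_width: 0.3
```

Emit:
{"op": "play_rows", "data": {
  "motion": [
    [1,[0,0.0015,0],0],
    [1,[0,0.003,0],0],
    [1,[0,0.003,0],0]
  ]
}}

```text
time: 4.42
eef_pos: [458.5, 279.1, 109.0]
tcp_rot: [-0.653, 0.27, -0.271, 0.653]
ft_force: [-6.2, -3.4, 15.1]
grip_width: 0.3
```

Emit:
{"op": "play_rows", "data": {
  "motion": [
    [1,[-0.0001,0,-0.0026],0.0833],
    [1,[-0.0003,0,-0.0052],0.1667],
    [1,[-0.0008,0,-0.0078],0.25],
    [1,[-0.0014,0,-0.0104],0.3333],
    [1,[-0.0021,0,-0.0129],0.4167],
    [1,[-0.003,0,-0.0153],0.5],
    [1,[-0.0041,0,-0.0177],0.5833],
    [1,[-0.0054,0,-0.02],0.6667],
    [1,[-0.0067,0,-0.0222],0.75],
    [1,[-0.0083,0,-0.0244],0.8333],
    [1,[-0.0099,0,-0.0264],0.9167],
    [1,[-0.0117,0,-0.0283],1]
  ]
}}

```text
time: 5.42
eef_pos: [447.3, 273.5, 109.1]
tcp_rot: [0.497, -0.499, 0.502, -0.502]
ft_force: [3.5, -2.3, 7.2]
grip_width: 0.3
```

Run:
```python
from h import *
s=env.state();print(s['time'],s['eef_pos'],s['ft_force'],s['moment'])
f=grab('wrist','wrist4.png')
```

```text
5.4167 [447.31052281 273.53566984 109.13772824] [ 3.50571756 -2.28976984  7.23476278] [-0.37547666 -0.61576894 -0.0402842 ]
```

View pics/wrist4.png

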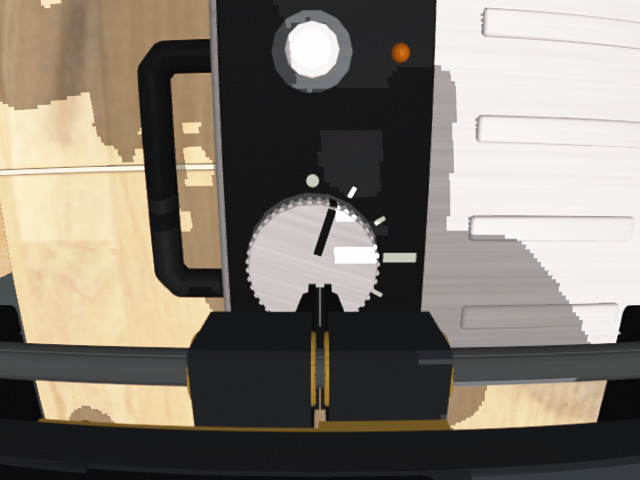

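The dial has turned only about 18° (finger partly slipping, force fell to 7 N), and the iron has not moved. I'll press harder and continue.

Emit:
{"op": "play_rows", "data": {
  "motion": [
    [1,[0,0.002,0],0],
    [1,[0,0.004,0],0],
    [1,[0,0.004,0],0]
  ]
}}

```text
time: 5.72
eef_pos: [447.2, 273.6, 109.0]
tcp_rot: [-0.498, 0.498, -0.501, 0.502]
ft_force: [-2.2, -4.8, 17.8]
grip_width: 0.4
```

Emit:
{"op": "play_rows", "data": {
  "motion": [
    [1,[-0.0001,0,-0.0026],0.0833],
    [1,[-0.0003,0,-0.0052],0.1667],
    [1,[-0.0008,0,-0.0078],0.25],
    [1,[-0.0014,0,-0.0104],0.3333],
    [1,[-0.0021,0,-0.0129],0.4167],
    [1,[-0.003,0,-0.0153],0.5],
    [1,[-0.0041,0,-0.0177],0.5833],
    [1,[-0.0054,0,-0.02],0.6667],
    [1,[-0.0067,0,-0.0222],0.75],
    [1,[-0.0083,0,-0.0244],0.8333],
    [1,[-0.0099,0,-0.0264],0.9167],
    [1,[-0.0117,0,-0.0283],1]
  ]
}}

```text
time: 6.72
eef_pos: [433.3, 277.7, 109.0]
tcp_rot: [0.268, -0.652, 0.656, -0.272]
ft_force: [-1.7, -10.4, 19.0]
grip_width: 0.2
```

Run:
```python
from h import *
s=env.state();print(s['time'],s['eef_pos'],s['ft_force'],s['moment'])
f=grab('wrist','wrist5.png')
```

```text
6.7167 [433.27191296 277.73618962 108.99395449] [ -1.69019242 -10.40748917  19.02723077] [-2.02418312  0.22388663 -0.05002369]
```

View pics/wrist5.png

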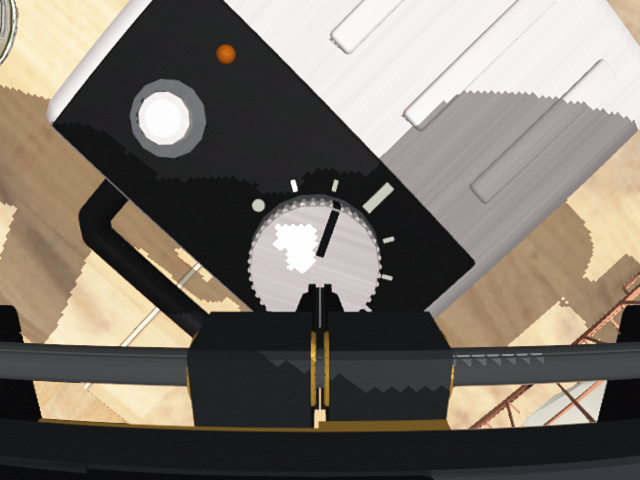

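It tracked without slipping: the pointer is now at about 63°. I'll add 28°, relax and lift.

Emit:
{"op": "play_rows", "data": {
  "motion": [
    [1,[-0.0001,0,-0.0024],0.0778],
    [1,[-0.0003,0,-0.0049],0.1556],
    [1,[-0.0007,0,-0.0073],0.2333],
    [1,[-0.0012,0,-0.0097],0.3111],
    [1,[-0.0018,0,-0.012],0.3889],
    [1,[-0.0027,0,-0.0143],0.4667],
    [1,[-0.0036,0,-0.0166],0.5444],
    [1,[-0.0047,0,-0.0188],0.622],
    [1,[-0.0047,0,-0.0188],0.622],
    [1,[-0.0047,0,-0.0188],0.622]
  ]
}}

```text
time: 7.6
eef_pos: [428.2, 287.7, 109.0]
tcp_rot: [-0.102, 0.699, -0.699, 0.107]
ft_force: [-1.7, -5.6, 17.4]
grip_width: 0.4
```

Emit:
{"op": "play_rows", "data": {
  "motion": [
    [1,[0,-0.004,0.002],0],
    [1,[0,-0.008,0.003],0],
    [1,[0,-0.016,0.003],0],
    [1,[0,-0.04,0.003],0],
    [1,[0,-0.08,0.003],0],
    [1,[0,-0.12,0.003],0],
    [1,[0,-0.12,0.003],0],
    [1,[0,-0.12,0.003],0],
    [1,[0,-0.12,0.003],0]
  ]
}}

```text
time: 8.35
eef_pos: [424.7, 285.5, 163.3]
tcp_rot: [0.105, -0.699, 0.699, -0.104]
ft_force: [0.4, -0.4, -0.1]
grip_width: 0.2
```

Run:
```python
from h import *
s=env.state();print(s['time'],s['eef_pos'],s['tcp_rot'],s['ft_force'])
f=grab('wrist','wrist6.png')
print(proj(f,[[444.2,293,109],[444.5,380.2,99.5]]))
```

```text
8.35 [424.68606915 285.49368087 163.3463974 ] [ 0.10506369 -0.69917951  0.69947327 -0.10414787] [ 0.36729367 -0.38390635 -0.14090089]
[[318.13079371 231.9723081 ]
 [166.326488   182.48696644]]
```

View pics/wrist6.png

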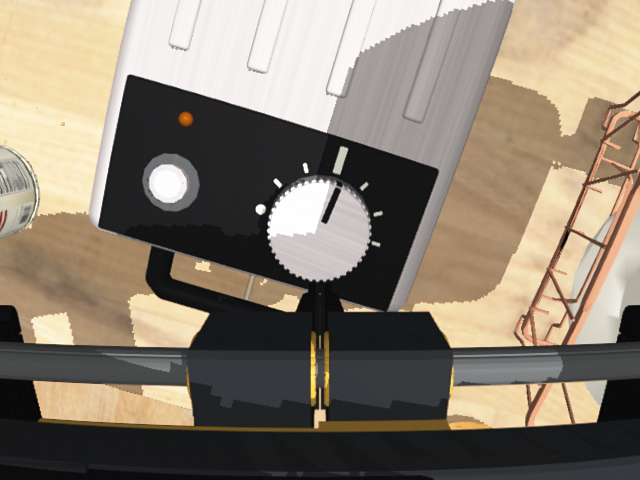

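The pointer now lies almost at the long mark. I'll measure its angle numerically.

Run:
```python
from h import *
f=grab('wrist');g=cv2.cvtColor(f['pixels'],cv2.COLOR_BGR2GRAY)
m=np.zeros_like(g);cv2.circle(m,(319,229),47,255,-1);m=((g<50)&(m>0)).astype(np.uint8);m[255:]=0
n,l,st,cc=cv2.connectedComponentsWithStats(m)
for i in range(1,n):
    if st[i,4]>30:
        ys,xs=np.where(l==i);P=ray(f,np.c_[xs,ys],109)[:,:2]
        u=np.linalg.svd(P-P.mean(0))[2][0];print(st[i],P.mean(0),'line dir deg',np.degrees(np.arctan2(u[1],u[0])))
c,r=dial(f,(319,229),r=52);print(c,r,ray(f,[c],109))
b=ray(f,[[168,183]],99.5);print(b)
L=ray(f,[[337.5,172],[344.5,149]],93);v=L[1]-L[0];print('mark',L[:,:2],np.degrees(np.arctan2(v[1],v[0])))
```

```text
[322 187  18  36 188] [460.04581041 290.89363246] line dir deg 174.68187611781622
(318.5403747558594, 227.45211791992188) 53.75102233886719 [[446.41584209 293.34998681 109.        ]]
[[444.28141295 378.82925715  99.5       ]]
mark [[476.05189704 291.49075541]
 [489.10313715 291.60629741]] 0.5072235318676674
```

The pointer reads about 5 to 7° past the mark, which is borderline. I'll look again squarely.

Emit:
{"op": "play_rows", "data": {
  "motion": [
    [1,[0,-0.01,0],-0.15],
    [1,[0,-0.02,0],-0.3],
    [1,[0,-0.02,0],-0.45],
    [1,[0,-0.02,0],-0.6],
    [1,[0,-0.02,0],-0.75],
    [1,[0,-0.02,0],-0.9],
    [1,[0,-0.02,0],-1],
    [1,[0,-0.02,0],-1],
    [1,[0,-0.02,0],-1]
  ]
}}

```text
time: 9.2
eef_pos: [424.7, 285.4, 173.0]
tcp_rot: [-0.364, 0.607, -0.606, 0.363]
ft_force: [-0.0, -0.4, -0.9]
grip_width: 0.3
```

Emit:
{"op": "play_rows", "data": {
  "motion": [
    [1,[0.02,0,0.02],-0.15],
    [1,[0.04,0,0.02],-0.3],
    [1,[0.04,0,0.02],-0.45],
    [1,[0.04,0,0.02],-0.6],
    [1,[0.04,0,0.02],-0.6],
    [1,[0.04,0,0.02],-0.6]
  ]
}}

```text
time: 9.7
eef_pos: [424.5, 263.3, 173.8]
tcp_rot: [-0.495, 0.505, -0.505, 0.494]
ft_force: [-0.1, 0.0, -0.7]
grip_width: 0.7
```

Run:
```python
from h import *
s=env.state();print(s['time'],s['eef_pos'],s['tcp_rot'],s['ft_force'])
f=grab('wrist','wrist7.png');im=f['pixels'];g=cv2.cvtColor(im,cv2.COLOR_BGR2GRAY)
C=proj(f,[[444.5,293,109]])[0];print(C,proj(f,[[444.5,380,99.5]]))
x,y=map(int,C);x0,y0=max(x-110,0),max(y-110,0)
cv2.imwrite('pics/crop7.png',cv2.resize(im[y0:y+80,x0:x+130],None,fx=3,fy=3,interpolation=cv2.INTER_NEAREST));print(x0,y0)
m=np.zeros_like(g);cv2.circle(m,(x,y),44,255,-1);m=((g<60)&(m>0)).astype(np.uint8)
n,l,st,cc=cv2.connectedComponentsWithStats(m)
for i in range(1,n):
    if st[i,4]>40:
        ys,xs=np.where(l==i);P=ray(f,np.c_[xs,ys],109)[:,:2]
        u=np.linalg.svd(P-P.mean(0))[2][0];print(st[i],P.mean(0),np.degrees(np.arctan(u[1]/u[0])))
```

```text
9.7 [424.53215656 263.25475754 173.76117185] [-0.49480994  0.50542384 -0.5052712   0.49437928] [-0.05264237  0.0292739  -0.70286112]
[355.25139193 212.86476342] [[352.99485872  49.79129267]]
245 102
[366 213  33   7 169] [459.3429003 290.8789962] -5.592976323313603
```

View pics/crop7.png

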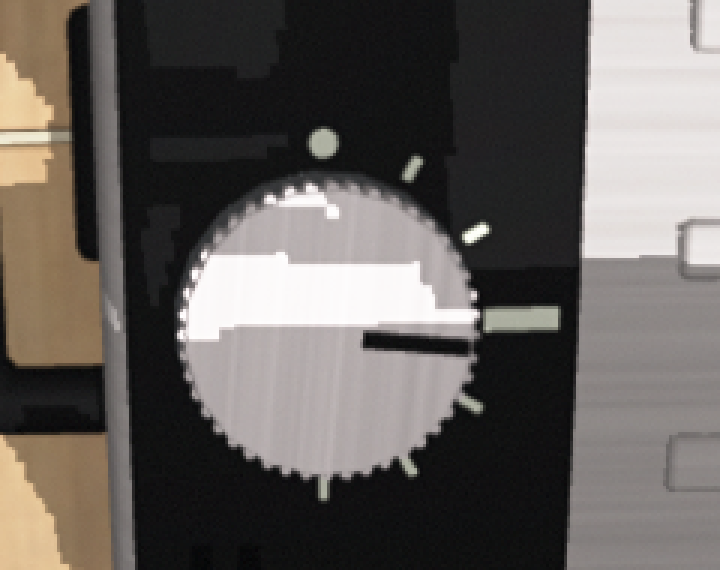

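The pointer rests about 5.5° past the mark line (crop, line at (365–470, 340–350)), on the limit. I'll nudge it back a little counter-clockwise with the fingertip.

Emit:
{"op": "play_rows", "data": {
  "motion": [
    [1,[-0.0198,0.02,0.0396],-0.02],
    [1,[-0.0198,0.06,0.0396],-0.02],
    [1,[-0.0198,0.09,0.0396],-0.02],
    [1,[-0.0198,0.11,0.0396],-0.02],
    [1,[-0.0198,0.12,0.0396],-0.02],
    [1,[-0.0198,0.124,0.0396],-0.02],
    [1,[-0.0198,0.128,0.0396],-0.02],
    [1,[-0.0198,0.13,0.0396],-0.02],
    [1,[-0.0198,0.13,0.0396],-0.02]
  ]
}}

```text
time: 10.5
eef_pos: [445.0, 273.1, 109.9]
tcp_rot: [0.499, -0.5, 0.501, -0.5]
ft_force: [-0.7, 0.2, 0.5]
grip_width: 0.3
```

Emit:
{"op": "play_rows", "data": {
  "motion": [
    [1,[0,0.001,0],0],
    [1,[0,0.002,0],0],
    [1,[0,0.003,0],0],
    [1,[0,0.004,0],0],
    [1,[0,0.004,0],0],
    [1,[0,0.004,0],0]
  ]
}}

```text
time: 11.0
eef_pos: [445.6, 273.2, 109.1]
tcp_rot: [0.499, -0.5, 0.501, -0.5]
ft_force: [-2.4, -1.8, 6.8]
grip_width: 0.5
```

Emit:
{"op": "play_rows", "data": {
  "motion": [
    [1,[0,0.0015,0],0],
    [1,[0,0.003,0],0],
    [1,[0,0.0035,0],0],
    [1,[0,0.0035,0],0],
    [1,[0,0.0035,0],0]
  ]
}}

```text
time: 11.42
eef_pos: [446.4, 273.5, 109.0]
tcp_rot: [0.498, -0.5, 0.501, -0.501]
ft_force: [-3.1, -3.0, 12.5]
grip_width: 0.6
```

Emit:
{"op": "play_rows", "data": {
  "motion": [
    [1,[0,0,0.001],0.02],
    [1,[0,0,0.002],0],
    [1,[0,0,0.003],0],
    [1,[0,0,0.003],0],
    [1,[0,0,0.003],0]
  ]
}}

```text
time: 11.83
eef_pos: [447.7, 273.9, 109.1]
tcp_rot: [-0.498, 0.5, -0.501, 0.501]
ft_force: [-2.6, -1.4, 12.8]
grip_width: 0.3
```

```bash
cat >> h.py <<'E'
def pointer():
    f=grab('wrist');g=cv2.cvtColor(f['pixels'],cv2.COLOR_BGR2GRAY)
    P=np.array([[444.5+14*np.cos(a),293+14*np.sin(a),109] for a in np.arange(-.6,.6,.05)])
    m=np.zeros_like(g);h=cv2.convexHull(proj(f,[[450,285,109],[468,281,109],[468,301,109],[450,301,109]]).astype(np.int32))
    cv2.fillConvexPoly(m,h,255);m=((g<60)&(m>0)).astype(np.uint8)
    n,l,st,cc=cv2.connectedComponentsWithStats(m);i=1+np.argmax(st[1:,4]);ys,xs=np.where(l==i)
    P=ray(f,np.c_[xs,ys],109)[:,:2];u=np.linalg.svd(P-P.mean(0))[2][0]
    s=env.state();print(s['time'],s['eef_pos'],s['ft_force'],st[i],P.mean(0),'dir',np.degrees(np.arctan(u[1]/u[0])))
    return f
E
python3 -c "
from h import *
pointer()"
```

```text
11.8833 [447.7654464  273.90775495 109.10094349] [-3.54103785 -0.17521647 12.62519312] [327 266  43   7 300] [459.20561803 292.31987688] dir -0.14216519678113865
```

Pointer direction is now −0.1°. Lift off.

Emit:
{"op": "play_rows", "data": {
  "motion": [
    [1,[0,-0.008,-0.001],0],
    [1,[0,-0.02,-0.001],0],
    [1,[0,-0.05,-0.001],0],
    [1,[0,-0.1,-0.001],0],
    [1,[0,-0.1,-0.001],0],
    [1,[0,-0.1,-0.001],0],
    [1,[0,-0.1,-0.001],0]
  ]
}}

```text
time: 12.47
eef_pos: [445.4, 272.7, 154.8]
tcp_rot: [-0.5, 0.5, -0.5, 0.499]
ft_force: [0.2, 0.1, -0.1]
grip_width: 0.7
```

```bash
python3 -c "
from h import *
f=pointer();print(proj(f,[[444.5,380,99.5]]))
c=proj(f,[[444.5,293,109]])[0];print(c,dial(f,c,r=52),ray(f,[dial(f,c,r=52)[0]],109))
cv2.imwrite('pics/w8.png',f['pixels'])"
```

```text
12.5167 [444.97160183 272.5745387  154.18776304] [ 0.74601456 -0.19154395  0.05800222] [330 237  35   6 176] [459.13978286 292.18109069] dir 0.057038364792443896
[[318.25108151  63.32629147]]
[318.57548005 238.45336103] ((318.6615295410156, 236.2982177734375), 54.85512924194336) [[444.54690106 294.1430845  109.        ]]
```

View pics/w8.png

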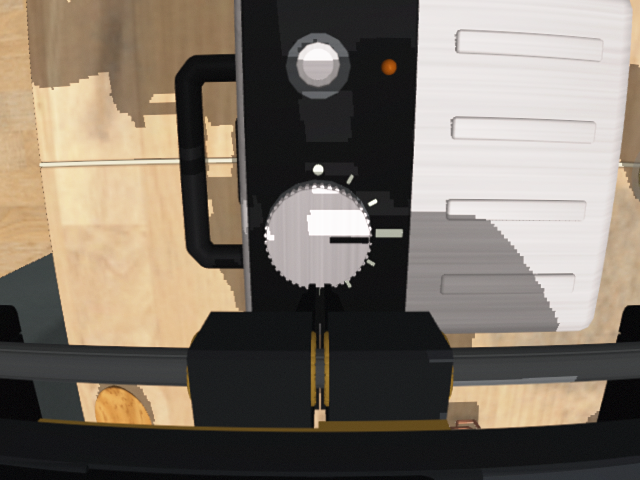

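Pointer direction is 0.06°, in line with the long mark, with the finger clear. The button is at (318,64). Now press it.

Emit:
{"op": "play_rows", "data": {
  "motion": [
    [1,[-0.08,0,0],0],
    [1,[-0.16,0,0],0],
    [1,[-0.214,0,-0.001],0],
    [1,[-0.214,0,-0.001],0],
    [1,[-0.214,0.04,-0.001],0],
    [1,[-0.214,0.08,-0.001],0],
    [1,[-0.214,0.095,-0.001],0],
    [1,[-0.214,0.1,-0.001],0],
    [1,[-0.214,0.1,-0.001],0],
    [1,[-0.214,0.1,-0.001],0]
  ]
}}

```text
time: 13.35
eef_pos: [445.7, 379.8, 105.9]
tcp_rot: [0.499, -0.5, 0.501, -0.5]
ft_force: [0.5, 0.7, -0.6]
grip_width: 0.4
```

Emit:
{"op": "play_rows", "data": {
  "motion": [
    [1,[0,0.004,0],0],
    [1,[0,0.008,0],0],
    [1,[0,0.012,0],0],
    [1,[0,0.016,0],0],
    [1,[0,0.018,0],0],
    [1,[0,0.02,0],0],
    [1,[0,0.02,0],0],
    [1,[0,0.02,0],0],
    [1,[0,0.02,0],0]
  ]
}}

```text
time: 14.1
eef_pos: [445.8, 380.2, 96.0]
tcp_rot: [0.499, -0.5, 0.501, -0.5]
ft_force: [0.7, -0.1, 4.4]
grip_width: 0.4
```

Emit:
{"op": "play_rows", "data": {
  "motion": [
    [1,[0,0.001,0],0],
    [1,[0,0.002,0],0],
    [1,[0,0.003,0],0],
    [1,[0,0.003,0],0],
    [1,[0,0.003,0],0]
  ]
}}

```text
time: 14.52
eef_pos: [445.8, 380.2, 95.7]
tcp_rot: [0.499, -0.5, 0.501, -0.5]
ft_force: [-2.0, -2.9, 9.7]
grip_width: 0.4
```

Force is 9.7 N with the height stalled at 95.7 mm, so the button is fully down. Lift and back off to the clear viewing spot.

Emit:
{"op": "play_rows", "data": {
  "motion": [
    [1,[0,-0.02,0],0],
    [1,[0,-0.06,0],0],
    [1,[0,-0.12,0],0],
    [1,[0.1,-0.2,0],0],
    [1,[0.2,-0.26,0],0],
    [1,[0.28,-0.3,0],0],
    [1,[0.28,-0.36,0],0],
    [1,[0.28,-0.36,0],0],
    [1,[0.28,-0.36,0],0],
    [1,[0.28,-0.36,0],0]
  ]
}}

```text
time: 15.35
eef_pos: [445.3, 239.7, 274.5]
tcp_rot: [0.499, -0.501, 0.501, -0.5]
ft_force: [-0.1, -0.0, -0.0]
grip_width: 0.3
```

```bash
python3 -c "
from h import *
f=pointer();cv2.imwrite('pics/w9.png',f['pixels'])
c=proj(f,[[444.5,293,109]])[0];print(dial(f,c,r=34),ray(f,[dial(f,c,r=34)[0]],109))
b=proj(f,[[444.5,380,99.5]])[0].astype(int);print(b,'button depth-z')
R,t=cam(f);C=-R.T@t
for q in (b,b+[0,2],b+[2,0],b+[25,-12]):
    d=f['depth'][q[1],q[0]];u=cv2.undistortPoints(np.array([[q]],float),np.array(f['intrinsics'],float),dist(f)).ravel();print((C+R.T@(np.r_[u,1]*d))[2])
s=grab('scene')['pixels'];o=cv2.imread('pics/scene0.png');d=cv2.absdiff(s,o).max(2)
print('tin/jar diff',d[220:295,200:265].mean(),'oil',d[222:300,412:455].mean(),'iron',d[250:375,260:410].mean())"
```

```text
15.4 [444.60391645 239.92969282 272.80988344] [ 0.62428369 -1.16239157  0.34487408] [326 159  24   4  94] [459.09920158 292.31944212] dir -0.08118264304923013
((317.9007568359375, 159.2354736328125), 36.86674118041992) [[444.05713073 293.28825711 109.        ]]
[318  42] button depth-z
101.03939689537316
100.55280581643211
102.41006978929613
92.66569107884163
tin/jar diff 7.03548717948718 oil 6.762969588550984 iron 7.96336
```

View pics/w9.png

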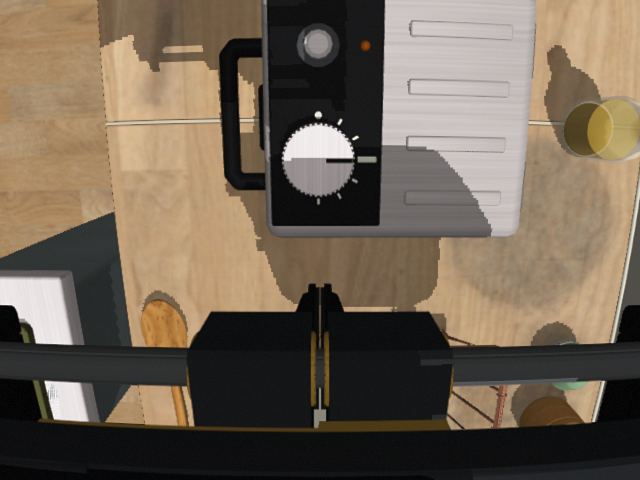

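The pointer at (327–350,160) is in line with the long mark. The button at (318,43) is up again, the iron has not moved, and nothing touches it.

```bash
python3 -c "
from station import env
print(env.sign_off())"
```

```text
the job is handed in; nothing more can be done
None
```

I turned the dial from off to the long mark with the closed fingertips pressed on its edge, lifted off, then pressed the start button and let it come up. The job is handed in, at about 15 s of the 54 s allowed; no verdict was reported.

- **Dial:** the first stroke slipped partly, and the full turn left the pointer about 5.5° past the mark, right on the limit. I nudged it back counter-clockwise. The last check read the pointer line within 0.1° of the long mark's direction, about 90°.
- **Button:** it stalled at 95.7 mm under 9.7 N, so I took it as fully down. Afterwards its top read about 101 mm against a nominal 99.5 mm, so it is up.
- **Iron and the things around it:** the dial's position was unchanged within about 1 mm. The scene pictures before and after showed no displacement of the iron, jar, oil bottle or tin, but that was a rough picture comparison, not a measurement of each.

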